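# Load the dosing station and take off its filler cap of unknown thread hand

### The job

Get the dosing station ready for filling: drop the yellow metering cartridge fully home into the station's pocket, let go of it, and swing the red locking lever fully shut over it. Then take off the green filler cap, whose thread may be right- or left-handed: try it both ways until it turns freely, and after about a sixth of a turn lift it off. Finish while still holding the cap in the gripper, about 10 cm straight above its opening, and leave the other bottles, jars and boxes where they stand.

Things in the scene. Friction and masses are not known exactly. Their poses are not given: they have to be found in the camera images.
- station: dosing station, fixed: white block 110 (x) x 320 (y) on a dark foot 120 x 330, flat deck 80 mm above the bench. Origin on the bench under its centre; unturned, x points away from the robot and y to the left; turned by up to 0.25 rad. Cartridge pocket at its -y end, filler at its +y end, both on its middle line.
- pocket (a point): centre of the pocket's mouth, in the deck's plane, 95 mm from the block's centre towards -y; axes as the station's. The pocket is 43 (x) x 59 (y) mm and 50 mm deep, its floor 30 mm above the bench.
- filler (a point): centre of the filler opening, in the deck's plane, 95 mm from the block's centre towards +y. Hidden stops: the cap stops dead after 0.05 to 0.2 rad the wrong way; the right way it turns a sixth of a turn and lifts straight off where the stripe is 1.05 rad from the station's x (free from 0.9 to a stop at about 1.16). Which way is right differs between starts and cannot be seen.
- cartridge_center (a point): centre of the loose yellow cartridge (0.15 to 0.31 kg), upright on the bench at the start: body 40 (x) x 56 (y) x 48 tall, black grip tab on top 36 (x) x 16 (y) x 34 tall. The point is 41 mm above its foot; the tab spans 7 to 41 mm above the point. Its x goes along the pocket's x, either way round. Seated, the body's top is 2 mm below the deck.
- lever (a joint): angle (rad) of the red lever about its upright pivot: 0 = fully shut (a stop), pointing to the station's -x across the seated cartridge, 3 mm above its tab; grows anticlockwise seen from above as it opens, to 1.75. Starts open at 1.25 to 1.65, pointing to the station's -y. Stays where left; moves with about 1 N at the knob.
- lever_knob (a point): middle of the black upright round knob at the lever's end, 16 mm diameter x 38 tall (19 mm above and below the point), 85 mm from the pivot axis; below it lies the flat lever arm, 14 wide x 8 thick.
- lever_pivot (a point): the lever's pivot axis at the arm's height, 119 mm above the bench, behind (+x, 45 mm) the pocket's centre; axes as the station's.
- cap_grip (a point): centre of the green cap's round grip (0.08 to 0.17 kg). Grip 40 mm across x 34 tall, a white stripe on top along the cap's x, on a flange 68 mm across x 6 thick lying on the deck. Cap on: point 23 mm, grip 6 to 40 mm above the deck, stripe along the station's x within 0.07 rad. It turns easily without rising; lifted too early its lugs catch. Shank and lugs reach 20 mm below the flange.
- bottle_green: white bottle with green cap, 48 dia x 105 tall mm; origin at the centre of its foot; a bystander, leave it alone
- bottle_blue: brown bottle with blue cap, 44 dia x 95 tall mm; origin at the centre of its foot; a bystander, leave it alone
- jar_yellow: white jar with yellow lid, 60 dia x 75 tall mm; origin at the centre of its foot; a bystander, leave it alone
- cup: clear measuring cup, 80 dia x 85 tall mm; origin at the centre of its foot; a bystander, leave it alone
- carton: cardboard carton, 70 x 100 x 60 tall mm; origin at the centre of its foot; a bystander, leave it alone
- bottle_red: white jar with red lid, 52 dia x 85 tall mm; origin at the centre of its foot; a bystander, leave it alone
- jar_white: small jar with blue label and white lid, 44 dia x 60 tall mm; origin at the centre of its foot; a bystander, leave it alone
Mind the look-alikes: they are no part of the job. Leave any purple look-alike of the part that bears cartridge_center alone.

How it is judged:
By the outcome, as a careful person would: the job done as asked, in the order asked, and still so for the second after the job is handed in, while the arm keeps its last pose, push and grip.
It also fails if it takes over 61 s, if anything falls off the work surface, if the arm or the gripper's body presses on something with over 40 N, if the wrist force passes 120 N, or if a joint passes its speed limit or range.

### The arm

A 7-joint arm with a two-finger parallel gripper is mounted at the origin on the work surface. World frame = base frame: x ahead of the robot, y to its left, z up, the work surface at z = 0. Lengths are in m, angles in rad, forces in N, time in s.
With the tool pointing down it reaches from about 0.35 to 0.9 m from the base axis. Payload 19.9 kg.
Tool frame: the origin (TCP) lies between the finger pads; the fingertips stand 22 mm ahead of it and the grasp point (between the pads) lies 3 mm ahead of it; z points along the fingers, y is the direction in which the jaws open and shut (so a half turn about z gives the same grasp; the last joint's range is limited). The gripper opens to 85 mm and grips with 20 to 120 N. Pads are 22 mm wide; open, the fingers measure 114 mm over their backs; the gripper's body (76 mm by 85 mm) begins 54 mm behind the grasp point. The pads swing forward as they close: fully open they stand 13 mm farther back than shut.
Start: joints at [1.194, 0.417, -0.01, 1.614, 0.005, 1.111, -0.053], TCP at [0.206, -0.59, 0.218] pointing down, gripper open.
Joint ranges: [-2.81, 2.81], [-0.39, 2.02], [-1.27, 1.25], [0.06, 2.57], [-1.19, 4.33], [0.19, 2], [-2.82, 2.82]. Speed limits (rad/s): [1.89, 1.89, 2.39, 2.39, 3.01, 3.01, 3.01].

### API

Orientations are given as a unit quaternion [w, x, y, z].
In Python, from rig import bot gives the robot as it stands.
- The arm moves only by the shell command python3 -m crank 'ROWS' [OPENING] [FORCE]. ROWS is JSON, a list of rows, each a list of 6 numbers: the shift along the tool's x, y, z in m, then the turn, a rotation vector about the tool's x, y, z in rad. A call has exactly 10 rows; each row shifts and turns the commanded pose from where the row before left it, along the tool's axes as they then stand; what a row does not reach is not made up. A row lasts 1/12 s, in which the tool goes at most 41.7 mm and 7.16 degrees, less where a joint would pass 70% of its speed; a pose out of reach is approached as far as the arm can. A call is refused whole if a number of a shift passes 0.0417 or a number of a turn 0.125, either way. A call with a gripper value outside its range is refused whole. OPENING is the finger opening in m, from 0 to 0.0854, set as the call begins (- or left out, the last holds). The fingers move at their own pace and stop on an object; FORCE is the grip in N (left out, the last holds). Time passes only in rows, so rows that do not move let the fingers close, or fill a call up. It gives the time, the measured TCP pose, the force and the opening at its end, in the units of the state.
- bot.state(): the state, without advancing time (a new reading comes with each control period).
- bot.camera(name): name is "scene" or "top"; returns the picture (420x560x3 uint8, red, green, blue); there is no depth.
- bot.get_calibration(name): a dict with "K" (3x3 intrinsics, pixels), "dist" ([k1, k2, p1, p2, k3] as OpenCV has them; the pictures are not rectified), "R" (3x3) and "t" (3): a world point X has camera coordinates R X + t. Camera axes: x right, y down, z forward; pixel columns grow to the right and rows downward; lengths in m; the calibration is good to about 2 mm. A picture is of the moment at which its call begins. get_calibration takes no time and is no camera call.
- bot.job_done(): hands the job in, once; it reports no verdict.
Trained networks look in the newest picture that a camera, given by its name, has taken for a name from the list of things; names that differ only in an ending like _2 or _b are one class to them, and where a whole thing is asked for, a point or a joint stands for the part that bears it (a point fixed in the world has none). Each returns a list of dicts, best first, with "confidence" (0 to 1); they miss things now and then, are a little off and sometimes report something else, mostly with a low value. They report only what shows in the picture. A call takes as long as a camera call. They do not tell look-alikes from the thing itself.
- bot.boxes_of(camera, label): "position" ([x, y, z] in m, in world coordinates, good to about 4 mm: the middle of the surface that is visible of it).
- bot.masks_of(camera, label): "pixels" (420x560 bool, what is visible of it).
- bot.pinpoint(camera, label): "position" ([x, y, z] in m, in world coordinates, good to about 4 mm: a listed point, or the origin of a listed thing).
The state is a dict: "time_s": time; "q": joint angles; "qd": joint speeds; "effort": joint torques, N m; "ee_pos": TCP position; "tcp_rot": TCP orientation; "contact_force": force on the tool from outside, world axes, zero at the start; "torque": the same for the moment, N m; "opening": finger opening in m.
Only numpy, scipy, OpenCV 4.12 (cv2) and the standard library are available. Lean on these libraries where they do the work, as an engineer would, in place of code of your own. Each camera call takes 0.05 s, during which the arm holds its last target.

## Working session

There is one attempt and no reset: what is moved stays moved. The work goes in short steps, Python scripts to look and compute and a shell command to move; the robot and the scene stay as the last step left them, time stands still between calls to the robot, and variables do not carry over. Pictures are saved under pics/ and viewed, and the job is handed in when it is done.

```bash
ls; mkdir -p pics; cat > h.py <<'E'
import numpy as np, cv2
from rig import bot
def snap(n,f):
    im=bot.camera(n); cv2.imwrite('pics/'+f,cv2.cvtColor(im,cv2.COLOR_RGB2BGR)); return im
def proj(n,X):
    c=bot.get_calibration(n); r,_=cv2.Rodrigues(np.array(c['R'],float))
    return cv2.projectPoints(np.array(X,float).reshape(-1,3),r,np.array(c['t'],float),np.array(c['K'],float),np.array(c['dist'],float))[0].reshape(-1,2)
def ray(n,uv,z):
    c=bot.get_calibration(n);K=np.array(c['K'],float);R=np.array(c['R'],float);t=np.array(c['t'],float)
    p=cv2.undistortPoints(np.array(uv,float).reshape(-1,1,2),K,np.array(c['dist'],float)).reshape(-1,2)
    C=-R.T@t; d=np.c_[p,np.ones(len(p))]@R
    return C+d*((z-C[2])/d[:,2])[:,None]
E
python3 - <<'E'
from h import *
snap('scene','s0.png');snap('top','t0.png')
s=bot.state();print(s)
for n in ['station','pocket','filler','cartridge_center','lever','lever_knob','lever_pivot','cap_grip']:
    for c in ['top','scene']:
        try:
            for d in bot.pinpoint(c,n): print(n,c,np.round(d['position'],4),round(d['confidence'],2),{k:v for k,v in d.items() if k not in('position','confidence')})
        except Exception as e: print(n,c,e)
print(bot.state()['time_s'])
E
```

```text
pics
{'time_s': 0.1, 'q': array([ 1.19347358,  0.4178881 , -0.01028935,  1.61409572,  0.0047133 ,
        1.11069193, -0.05299389]), 'qd': array([ 0.00172043, -0.00247928, -0.00180536, -0.00257395, -0.00028186,
        0.00025068,  0.00058297]), 'effort': array([ 9.97656025e-04, -8.65819216e+01,  6.80185910e-01, -4.35632694e+01,
        1.92631973e-02,  4.94834123e-03,  1.23782183e-04]), 'ee_pos': array([ 0.20584248, -0.58979791,  0.21784692]), 'tcp_rot': array([-5.11736742e-04,  9.85935214e-01,  1.67127114e-01, -1.38111774e-04]), 'contact_force': array([ 0.20835354,  0.12318483, -0.1489062 ]), 'torque': array([-0.05026822,  0.06353211,  0.00171552]), 'opening': 0.08541649650749218}
station top [ 0.5747  0.0307 -0.0016] 0.89 {}
station scene [5.732e-01 3.100e-02 3.000e-04] 0.64 {}
pocket top [ 0.5532 -0.0655  0.0825] 0.6 {}
pocket scene [ 0.5523 -0.0637  0.0818] 0.62 {}
filler top [0.5957 0.1177 0.0797] 0.78 {}
filler scene [0.5956 0.1188 0.0797] 0.74 {}
cartridge_center top [ 0.5031 -0.3201  0.0398] 0.6 {}
cartridge_center top [ 0.4124 -0.2388  0.0429] 0.57 {}
cartridge_center top [
[... 196 characters left out ...]
0.55 {}
lever top it knows: bottle_blue, bottle_green, bottle_red, cap_grip, carton, cartridge_center, cup, filler, jar_white, jar_yellow, lever_knob, lever_pivot, pocket, station
lever scene it knows: bottle_blue, bottle_green, bottle_red, cap_grip, carton, cartridge_center, cup, filler, jar_white, jar_yellow, lever_knob, lever_pivot, pocket, station
lever_knob top [ 0.5845 -0.1616  0.1444] 0.58 {}
lever_knob scene [ 0.5838 -0.1614  0.1438] 0.66 {}
lever_pivot top [ 0.5938 -0.0776  0.1196] 0.86 {}
lever_pivot scene [ 0.5996 -0.074   0.1169] 0.58 {}
lever_pivot scene [ 0.5848 -0.1624  0.1481] 0.51 {}
cap_grip top [0.5958 0.1185 0.1048] 0.6 {}
cap_grip scene [0.5988 0.119  0.1011] 0.94 {}
0.8
```

View pics/t0.png

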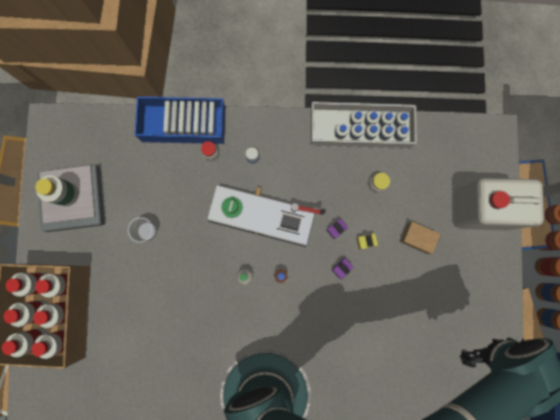

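View pics/s0.png

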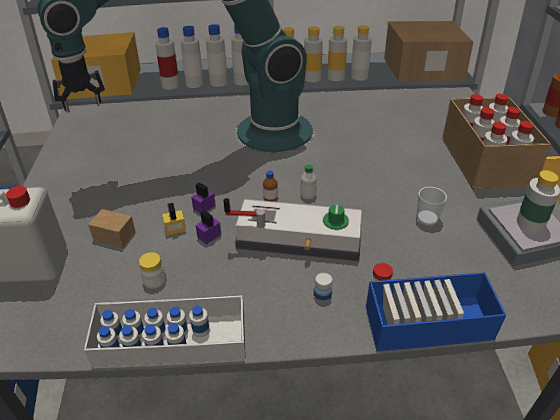

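```bash
python3 - <<'E'
from h import *
im=cv2.imread('pics/t0.png')
for X in [(.5031,-.3201,.08),(.4124,-.2388,.08),(.5387,-.2235,.08)]: print(proj('top',X),proj('scene',X))
u=proj('top',[(.49,-.26,.06)])[0].astype(int)
c=im[max(0,u[1]-75):u[1]+75,max(0,u[0]-100):u[0]+100]; print(u)
cv2.imwrite('pics/c0.png',cv2.resize(c,None,fx=4,fy=4,interpolation=cv2.INTER_CUBIC))
E
```

```text
[[370.48312648 239.72954839]] [[169.46794649 207.87980703]]
[[344.34222161 268.28627496]] [[200.5666326  186.07510284]]
[[339.89721388 227.68510952]] [[204.29389295 214.3127298 ]]
[350 243]
```

View pics/c0.png

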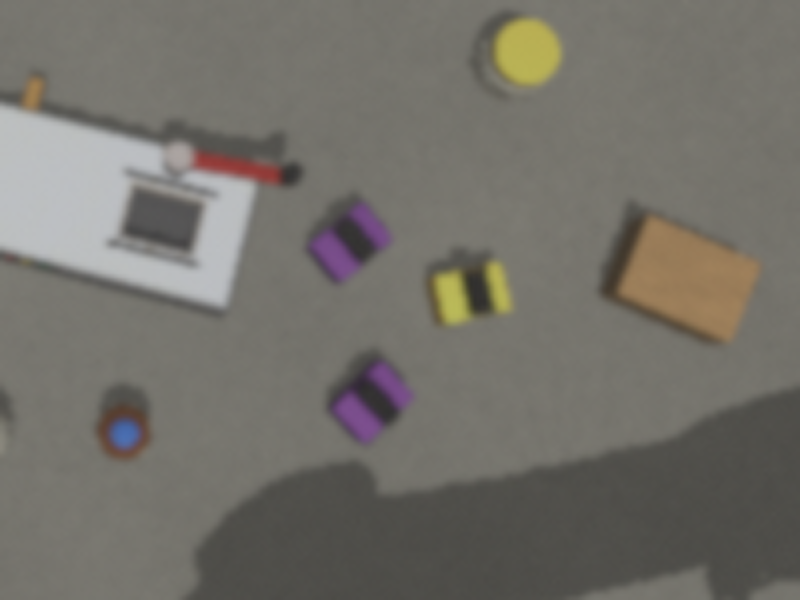

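```bash
python3 - <<'E'
from h import *
im=cv2.imread('pics/t0.png'); sc=cv2.imread('pics/s0.png')
a=cv2.resize(im[175:260,200:400],None,fx=4,fy=4,interpolation=cv2.INTER_CUBIC)
b=cv2.resize(sc[160:265,150:370],None,fx=3.6,fy=3.6,interpolation=cv2.INTER_CUBIC)
cv2.imwrite('pics/c1.png',a);cv2.imwrite('pics/c2.png',b)
# yellow cartridge: yellow mask
for n,f,i,uv in (('top','t0',im,(370,240)),('scene','s0',sc,(172,220))):
    hsv=cv2.cvtColor(i,cv2.COLOR_BGR2HSV)
    m=((hsv[...,0]>18)&(hsv[...,0]<38)&(hsv[...,1]>90)&(hsv[...,2]>70)).astype(np.uint8)
    w=np.zeros_like(m);w[uv[1]-22:uv[1]+22,uv[0]-22:uv[0]+22]=1;m&=w
    ys,xs=np.nonzero(m);print(n,xs.min(),xs.max(),ys.min(),ys.max(),len(xs))
    if n=='top':
        h=cv2.convexHull(np.c_[xs,ys]);print(cv2.minAreaRect(ray(n,h.reshape(-1,2),.04)[:,:2].astype(np.float32)*1000))
E
```

```text
top 357 377 234 248 179
((500.6529846191406, -316.9372253417969), (41.48171615600586, 61.223114013671875), 12.511738777160645)
scene 162 185 210 234 332
```

The target is the yellow cartridge at top (368,241) and scene (173,221). The two purple ones, at top (337,228) and (343,268), are look-alikes, and the yellow-lid jar at (380,181) is a bystander. The crop confirms that only one cartridge has a yellow body with a black tab.

Next I'll fit the models more precisely.

View pics/c1.png

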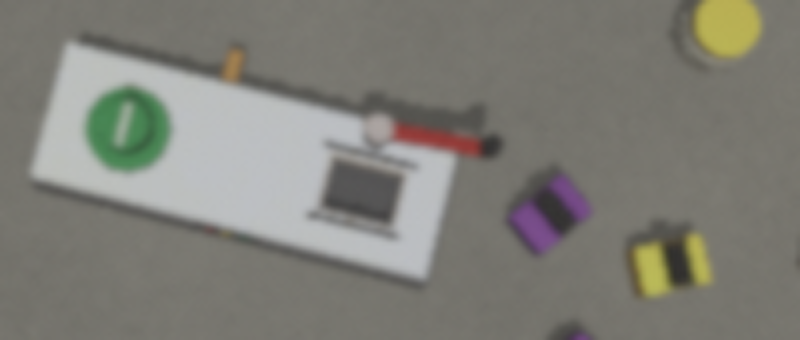

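View pics/c2.png

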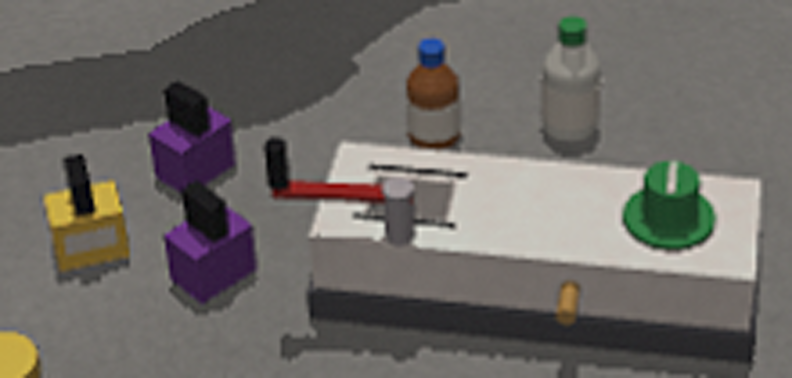

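```bash
cat >> h.py <<'E'
from scipy.optimize import minimize
def box(cx,cy,yaw,lx,ly,z0,z1):
    c,s=np.cos(yaw),np.sin(yaw)
    return np.array([(cx+c*a*lx/2-s*b*ly/2,cy+s*a*lx/2+c*b*ly/2,z) for a in(-1,1) for b in(-1,1) for z in(z0,z1)])
S=8
def fill(n,X,win):
    p=proj(n,X)-np.array(win[:2])+0.5
    h=cv2.convexHull((p*S*16).astype(np.int32))
    m=np.zeros(((win[3]-win[1])*S,(win[2]-win[0])*S),np.uint8)
    cv2.fillConvexPoly(m,h,1,shift=4); return m
def down(m): return cv2.GaussianBlur(cv2.resize(m.astype(np.float32),None,fx=1/S,fy=1/S,interpolation=cv2.INTER_AREA),(0,0),.8)
E
cat > fit.py <<'E'
from h import *
T=cv2.imread('pics/t0.png').astype(np.float32);Sc=cv2.imread('pics/s0.png').astype(np.float32)
imgs={'top':T,'scene':Sc}
# yellow likelihood: (R+G)/2-B
def yel(n,win):
    i=imgs[n][win[1]:win[3],win[0]:win[2]]; v=(i[...,1]+i[...,2])/2-i[...,0]; return v
W={'top':(350,224,388,256),'scene':(153,200,195,242)}
def cart(p,n,win):
    x,y,a=p; m=fill(n,box(x,y,a,.04,.056,0,.048),win); t=fill(n,box(x,y,a,.036,.016,.048,.082),win); m[t>0]=0
    return down(m)
def cost(p,ns=('top','scene')):
    e=0
    for n in ns:
        v=yel(n,W[n]); m=cart(p,n,W[n]); A=np.c_[m.ravel(),np.ones(m.size)]
        r=np.linalg.lstsq(A,v.ravel(),rcond=None)[1]; e+=r[0]/v.var()/v.size
    return e
for ns in (('top',),('scene',),('top','scene')):
    o=minimize(cost,[.5015,-.318,.2],args=(ns,),method='Nelder-Mead',options=dict(initial_simplex=[[.5015,-.318,.2],[.507,-.318,.2],[.5015,-.312,.2],[.5015,-.318,.3]],xatol=1e-4,fatol=1e-5))
    print('cart',ns,o.x.round(4),o.fun)
# station: white deck top: brightness
W2={'top':(200,178,322,252),'scene':(225,192,372,262)}
def st(p,n,win):
    x,y,a=p; return down(fill(n,box(x,y,a,.11,.32,.08 if n=='top' else .08,.08),win))
def cost2(p,ns):
    e=0
    for n in ns:
        i=imgs[n][W2[n][1]:W2[n][3],W2[n][0]:W2[n][2]]; v=np.minimum(i.min(2),150 if n=='top' else 150); m=st(p,n,W2[n]);A=np.c_[m.ravel(),np.ones(m.size)]
        e+=np.linalg.lstsq(A,v.ravel(),rcond=None)[1][0]/v.var()/v.size
    return e
for ns in (('top',),('scene',),('top','scene')):
    x0=np.array([.574,.029,-.23]); o=minimize(cost2,x0,args=(ns,),method='Nelder-Mead',options=dict(initial_simplex=[x0,x0+[.006,0,0],x0+[0,.006,0],x0+[0,0,.05]],xatol=1e-4,fatol=1e-5))
    x,y,a=o.x;print('station',ns,o.x.round(4),o.fun,'pocket',(x+.095*np.sin(a)).round(4),(y-.095*np.cos(a)).round(4))
E
python3 fit.py
```

```text
cart ('top',) [ 0.5015 -0.319   0.2309] 0.09926392569961737
cart ('scene',) [ 0.4971 -0.3172  0.2095] 0.3506108303054462
cart ('top', 'scene') [ 0.5    -0.318   0.2379] 0.509995606226882
station ('top',) [ 0.5733  0.0268 -0.2467] 0.5858203989657651 pocket 0.5501 -0.0653
station ('scene',) [ 0.5736  0.0281 -0.2436] 0.7754129347172585 pocket 0.5507 -0.0641
station ('top', 'scene') [ 0.5735  0.0272 -0.2465] 1.3616886335320824 pocket 0.5503 -0.0649
```

```bash
cat > fit2.py <<'E'
from h import *
imgs={'top':cv2.imread('pics/t0.png').astype(np.float32),'scene':cv2.imread('pics/s0.png').astype(np.float32)}
W2={'top':(195,172,328,258),'scene':(220,185,378,280)}
def prep(n):
    w=W2[n];i=imgs[n][w[1]:w[3],w[0]:w[2]]; v=i.max(2)
    # weight: only a ~5px band about the nominal deck outline, excl. lever region
    m=(fill(n,box(.574,.028,-.24,.11,.32,.08,.08),w)); k=np.ones((9*S,9*S),np.uint8)
    band=down(cv2.dilate(m,k)-cv2.erode(m,k))>.5
    ex=np.zeros_like(m); 
    ex|=fill(n,box(.59,-.12,-.24,.05,.13,.1,.17),w)
    ex|=fill(n,box(.645,.06,-.24,.08,.06,.0,.1),w) if n=='top' else 0
    band&=~(down(ex)>.05)
    return v,band
P={n:prep(n) for n in W2}
def cost2(p,ns):
    e=0
    for n in ns:
        v,b=P[n]; m=down(fill(n,box(*p,.11,.32,.08,.08),W2[n]))
        if n=='scene':
            side=down(fill(n,box(*p,.11,.32,.02,.08),W2[n])); foot=down(fill(n,box(*p,.12,.33,0,.02),W2[n])); A=np.c_[m[b],side[b],foot[b],np.ones(b.sum())]
        else: A=np.c_[m[b],np.ones(b.sum())]
        e+=np.linalg.lstsq(A,v[b],rcond=None)[1][0]/v[b].var()/b.sum()
    return e
for ns in (('top',),('scene',),('top','scene')):
    x0=np.array([.574,.029,-.23]); o=minimize(cost2,x0,args=(ns,),method='Nelder-Mead',options=dict(initial_simplex=[x0,x0+[.006,0,0],x0+[0,.006,0],x0+[0,0,.05]],xatol=1e-4,fatol=1e-5))
    x,y,a=o.x;print('station',ns,o.x.round(4),round(o.fun,3),'pocket',(x+.095*np.sin(a)).round(4),(y-.095*np.cos(a)).round(4))
E
python3 fit2.py
python3 - <<'E'
from h import *
def draw(n,f,rects,out,win):
    x0,y0,x1,y1=win;im=cv2.resize(cv2.imread('pics/'+f)[y0:y1,x0:x1],None,fx=6,fy=6,interpolation=cv2.INTER_CUBIC)
    for b,col in rects:
        p=(proj(n,b)-[x0,y0]+.5)*6; cv2.polylines(im,[cv2.convexHull(p.astype(np.int32))],True,col,1)
    cv2.imwrite('pics/'+out,im)
st=(.5735,.0272,-.2465); c,s=np.cos(st[2]),np.sin(st[2]); pk=(st[0]+.095*s,st[1]-.095*c); ct=(.5005,-.318,.225)
R=[(box(*st,.11,.32,.08,.08),(0,0,255)),(box(*pk,st[2],.043,.059,.08,.08),(0,255,0)),(box(*ct,.04,.056,.048,.048),(255,0,0)),(box(*ct,.036,.016,.082,.082),(255,0,255))]
draw('top','t0.png',R,'o1.png',(270,185,385,260)); draw('scene','s0.png',R,'o2.png',(155,180,285,260))
E
```

```text
station ('top',) [ 0.5746  0.0261 -0.2289] 0.041 pocket 0.5531 -0.0664
station ('scene',) [ 0.5727  0.027  -0.2352] 0.166 pocket 0.5506 -0.0654
station ('top', 'scene') [ 0.5739  0.0265 -0.2308] 0.224 pocket 0.5522 -0.066
```

View pics/o1.png

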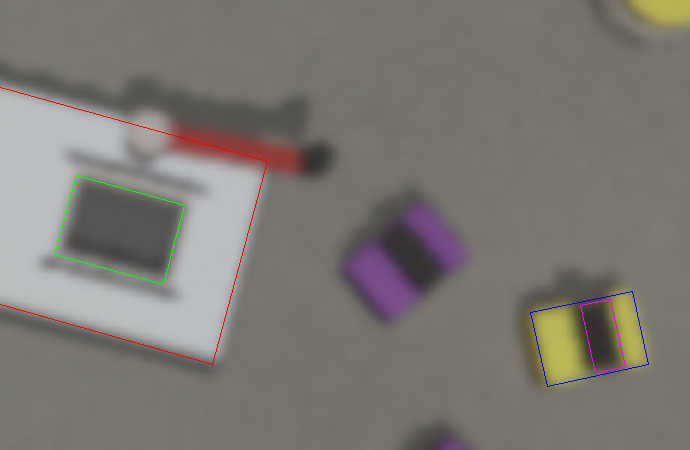

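View pics/o2.png

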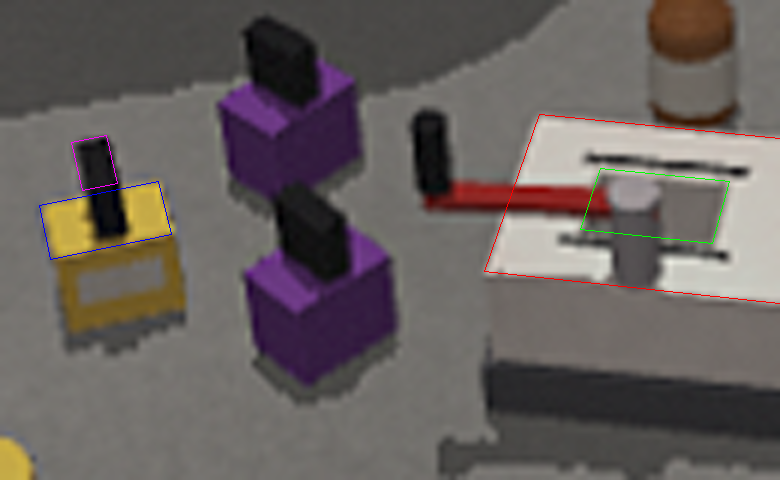

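```bash
cat >> h.py <<'E'
from scipy.spatial.transform import Rotation as Ro
def pose():
    s=bot.state(); q=s['tcp_rot']; return np.array(s['ee_pos']),Ro.from_quat([q[1],q[2],q[3],q[0]]),s
def yawof(R): v=R.as_matrix()[:,0]; return np.arctan2(v[1],v[0])
def to(x,y,z,yaw):
    """remaining: rotvec in tool frame first, then shift in tool axes after the turn"""
    p,R,s=pose()
    T=Ro.from_matrix(np.array([[np.cos(yaw),np.sin(yaw),0],[np.sin(yaw),-np.cos(yaw),0],[0,0,-1.]]))
    print('turn(tool)',(R.inv()*T).as_rotvec().round(4),'shift after turn',T.inv().apply(np.array([x,y,z])-p).round(4),'shift now axes',R.inv().apply(np.array([x,y,z])-p).round(4),'t',round(s['time_s'],2))
def st():
    p,R,s=pose();print(round(s['time_s'],2),p.round(4),'yaw',yawof(R).round(4),'F',s['contact_force'].round(1),'M',s['torque'].round(2),'op',round(s['opening'],4),'q7',s['q'][6].round(2))
E
python3 -c "
from h import *
to(.5008,-.3185,.12,.222)"
```

```text
turn(tool) [-1.000e-04  0.000e+00  1.138e-01] shift after turn [ 0.3474 -0.2     0.0984] shift now axes [ 0.3679 -0.1592  0.0984] t 0.8
```

```bash
python3 -m crank '[[0,0,0,0,0,0.114],[0.034,-0.0195,0.005,0,0,0],[0.034,-0.0195,0.005,0,0,0],[0.034,-0.0195,0.005,0,0,0],[0.034,-0.0195,0.005,0,0,0],[0.034,-0.0195,0.005,0,0,0],[0.034,-0.0195,0.005,0,0,0],[0.034,-0.0195,0.005,0,0,0],[0.034,-0.0195,0.005,0,0,0],[0.034,-0.0195,0.005,0,0,0]]' 0.05 40; python3 -c "
from h import *
to(.5008,-.3185,.12,.222)"
```

```text
time_s: 1.63
ee_pos: [0.467, -0.3501, 0.1734]
tcp_rot: [0.0, 0.994, 0.111, 0.0]
contact_force: [-0.3, -0.2, -0.2]
opening: 0.0501
turn(tool) [ 0.0003 -0.0002 -0.0004] shift after turn [ 0.0399 -0.0234  0.0534] shift now axes [ 0.0399 -0.0234  0.0534] t 1.63
```

```bash
python3 -m crank '[[0.02,-0.0117,0.01,0,0,0],[0.02,-0.0117,0.01,0,0,0],[0,0,0.02,0,0,0],[0,0,0.02,0,0,0],[0,0,0.015,0,0,0],[0,0,0.01,0,0,0],[0,0,0.006,0,0,0],[0,0,0.003,0,0,0],[0,0,0.002,0,0,0],[0,0,0,0,0,0]]' 0.05 40; python3 -c "
from h import *
st();to(.5008,-.3185,.077,.222)
a=snap('scene','s1.png');t=snap('top','t1.png');st()
b=np.hstack([cv2.resize(a[140:260,120:240],(400,400)),cv2.resize(t[200:280,330:410],(400,400))])
cv2.imwrite('pics/c3.png',b[...,::-1])"
```

```text
time_s: 2.47
ee_pos: [0.4998, -0.3201, 0.0777]
tcp_rot: [0.0, 0.994, 0.111, 0.0]
contact_force: [-0.8, -0.8, -0.2]
opening: 0.0499
2.47 [ 0.4998 -0.3201  0.0777] yaw 0.2216 F [-0.8 -0.8 -0.2] M [ 0.04 -0.03  0.  ] op 0.0499 q7 -0.9
turn(tool) [ 0.0003 -0.0003 -0.0004] shift after turn [ 0.0013 -0.0014  0.0007] shift now axes [ 0.0013 -0.0014  0.0007] t 2.47
2.57 [ 0.5    -0.3202  0.078 ] yaw 0.2216 F [ 0.8 -0.2 -0.3] M [-0.01  0.07 -0.01] op 0.0499 q7 -0.9
```

View pics/c3.png

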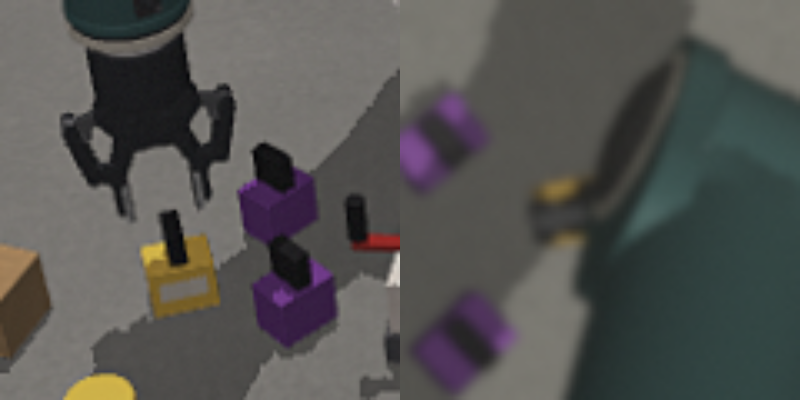

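```bash
python3 -c "
from h import *
p,R,s=pose()
for d in ([0,.028,.022],[0,-.028,.022],[0,0,0]):
    X=p+R.apply(d); u=proj('scene',X)[0]; print(X.round(3),u.round(1),((u-[120,140])*[400/120,400/120]).round(), ((proj('top',X)[0]-[330,200])*5).round())"
```

```text
[ 0.506 -0.348  0.056] [160.7 215.8] [136. 253.] [238. 196.]
[ 0.494 -0.293  0.056] [180.8 211.8] [203. 239.] [152. 214.]
[ 0.5   -0.32   0.078] [169.6 207.7] [165. 226.] [202. 204.]
```

```bash
python3 -c "
from h import *
a=cv2.imread('pics/s1.png')[160:240,120:220]
a=cv2.resize(a,None,fx=7,fy=7,interpolation=cv2.INTER_CUBIC)
p,R,s=pose()
for d in ([0,.025,.022],[0,-.025,.022],[0,0,0],[0,0,.022],[0,.025,.0],[0,-.025,.0]):
    u=(proj('scene',p+R.apply(d))[0]-[120,160]+.5)*7; cv2.circle(a,tuple(u.astype(int)),4,(0,0,255),1)
cv2.imwrite('pics/c4.png',a)"
```

```text
(no output)
```

View pics/c4.png

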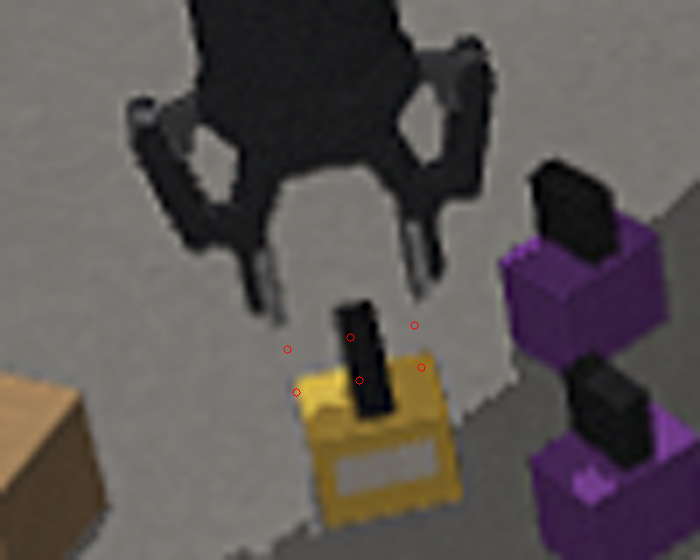

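```bash
python3 -c "
from h import *
a=cv2.imread('pics/s0.png')[40:140,30:130]
a=cv2.resize(a,None,fx=6,fy=6,interpolation=cv2.INTER_CUBIC)
p=np.array([ 0.20584248, -0.58979791,  0.21784692]);q=[-5.11736742e-04,  9.85935214e-01,  1.67127114e-01, -1.38111774e-04]
R=Ro.from_quat([q[1],q[2],q[3],q[0]])
for d in ([0,.0425,.022],[0,-.0425,.022],[0,0,0],[0,0,.022],[0,.0425,.0],[0,-.0425,.0]):
    u=(proj('scene',p+R.apply(d))[0]-[30,40]+.5)*6; cv2.circle(a,tuple(u.astype(int)),4,(0,0,255),1)
cv2.imwrite('pics/c5.png',a)"
```

```text
(no output)
```

View pics/c5.png

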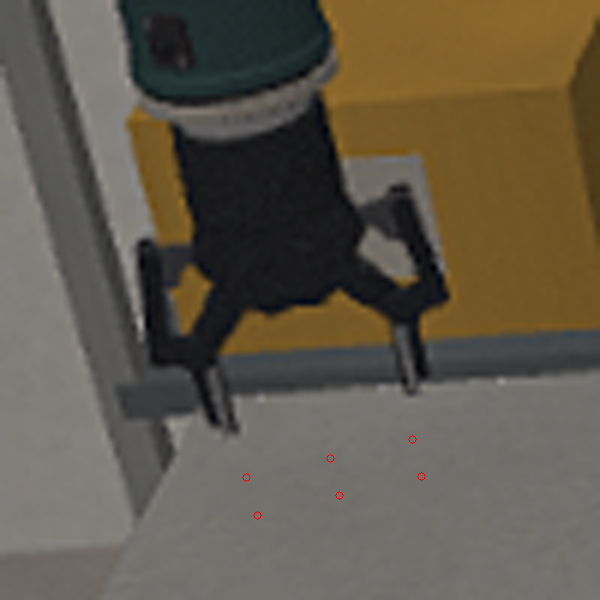

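The scene picture shows the fingertips about 35 mm higher than the reported TCP implies: they sit at crop (275,320) and (425,295), just above the tab top. I'll go lower in steps and look again.

```bash
python3 -m crank '[[0,0,0.008,0,0,0],[0,0,0.008,0,0,0],[0,0,0.008,0,0,0],[0,0,0,0,0,0],[0,0,0,0,0,0],[0,0,0,0,0,0],[0,0,0,0,0,0],[0,0,0,0,0,0],[0,0,0,0,0,0],[0,0,0,0,0,0]]' 0.036 40; python3 -c "
from h import *
st();snap('scene','s2.png')
a=cv2.imread('pics/s2.png')[160:240,120:220]
a=cv2.resize(a,None,fx=7,fy=7,interpolation=cv2.INTER_CUBIC)
p,R,s=pose()
for d in ([0,.018,.022],[0,-.018,.022],[0,0,0],[0,0,.022]):
    u=(proj('scene',p+R.apply(d))[0]-[120,160]+.5)*7; cv2.circle(a,tuple(u.astype(int)),4,(0,0,255),1)
cv2.imwrite('pics/c6.png',a)"
```

```text
time_s: 3.4
ee_pos: [0.4998, -0.32, 0.0536]
tcp_rot: [0.0, 0.994, 0.111, 0.0]
contact_force: [-0.1, -0.4, -0.5]
opening: 0.0358
3.4 [ 0.4998 -0.32    0.0536] yaw 0.2218 F [-0.1 -0.4 -0.5] M [0.03 0.05 0.02] op 0.0358 q7 -0.91
```

View pics/c6.png

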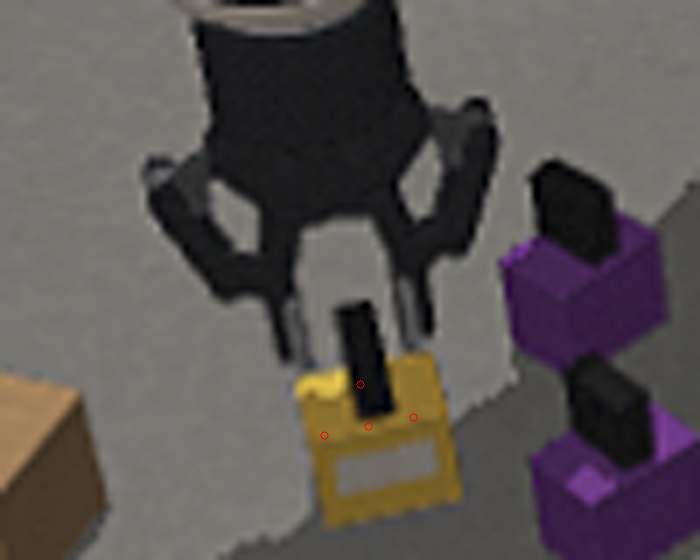

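```bash
python3 -c "
from h import *
snap('top','t2.png')
a=cv2.imread('pics/t2.png')[205:285,330:430]
a=cv2.resize(a,None,fx=7,fy=7,interpolation=cv2.INTER_CUBIC)
p,R,s=pose()
for d,c in (([0,.018,.022],(0,0,255)),([0,-.018,.022],(0,0,255)),([0,.018,-.015],(0,255,0)),([0,-.018,-.015],(0,255,0)),([-.035,.018,.022],(255,0,0)),([-.035,-.018,.022],(255,0,0))):
    u=(proj('top',p+R.apply(d))[0]-[330,205]+.5)*7; cv2.circle(a,tuple(u.astype(int)),4,c,1)
cv2.imwrite('pics/c7.png',a)"
```

```text
(no output)
```

View pics/c7.png

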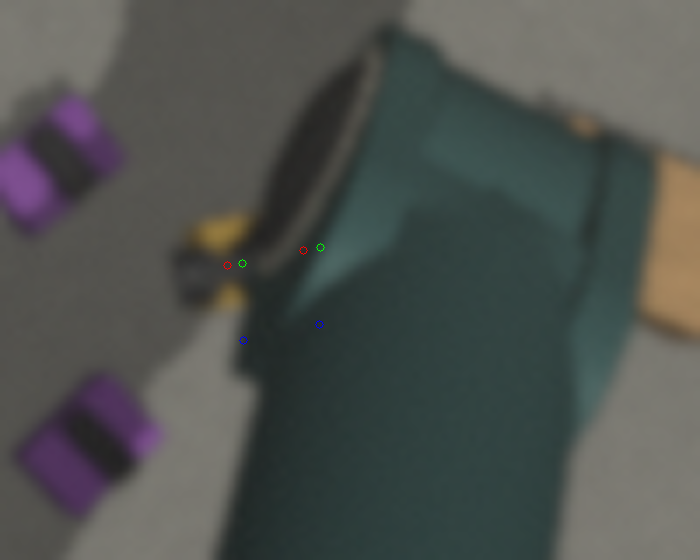

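```bash
python3 -c "
from h import *
for z in (.07,.09,.11,.13):
    u=[330+(180)/7-.5,205+278/7-.5]; X=ray('top',[u],z)[0]
    p,R,s=pose(); print(z,X.round(4),R.inv().apply(X-p).round(4))
# scene tips
for z in (.05,.06,.07,.08):
    X=ray('scene',[[120+357/7-.5,160+358/7-.5]],z)[0]; print(z,X.round(4),R.inv().apply(X-p).round(4))
"
```

```text
0.07 [ 0.4884 -0.2738  0.07  ] [-0.001  -0.0475 -0.0165]
0.09 [ 0.4876 -0.2704  0.09  ] [-0.0009 -0.051  -0.0365]
0.11 [ 0.4869 -0.2671  0.11  ] [-0.0009 -0.0544 -0.0565]
0.13 [ 0.4862 -0.2637  0.13  ] [-0.0008 -0.0579 -0.0765]
0.05 [ 0.4787 -0.3238  0.05  ] [-0.0213 -0.0009  0.0035]
0.06 [ 0.4909 -0.3213  0.06  ] [-0.0089 -0.0007 -0.0065]
0.07 [ 0.503  -0.3187  0.07  ] [ 0.0035 -0.0005 -0.0165]
0.08 [ 0.5152 -0.3162  0.08  ] [ 0.0159 -0.0003 -0.0265]
```

```bash
python3 -m crank '[[0.0015,-0.001,0.004,0,0,0],[0,0,0.004,0,0,0],[0,0,0,0,0,0],[0,0,0,0,0,0],[0,0,0,0,0,0],[0,0,0,0,0,0],[0,0,0,0,0,0],[0,0,0,0,0,0],[0,0,0,0,0,0],[0,0,0,0,0,0]]' 0 50; python3 -c "
from h import *
st();snap('scene','s3.png')
a=cv2.imread('pics/s3.png')[160:240,120:220]
a=cv2.resize(a,None,fx=7,fy=7,interpolation=cv2.INTER_CUBIC)
cv2.imwrite('pics/c8.png',a)"
```

```text
time_s: 4.33
ee_pos: [0.5017, -0.3185, 0.0456]
tcp_rot: [0.0, 0.994, 0.111, 0.001]
contact_force: [0.6, 2.1, 8.4]
opening: 0.0152
4.33 [ 0.5017 -0.3185  0.0456] yaw 0.2222 F [0.6 2.1 8.4] M [ 0.24 -0.2   0.02] op 0.0152 q7 -0.91
```

View pics/c8.png

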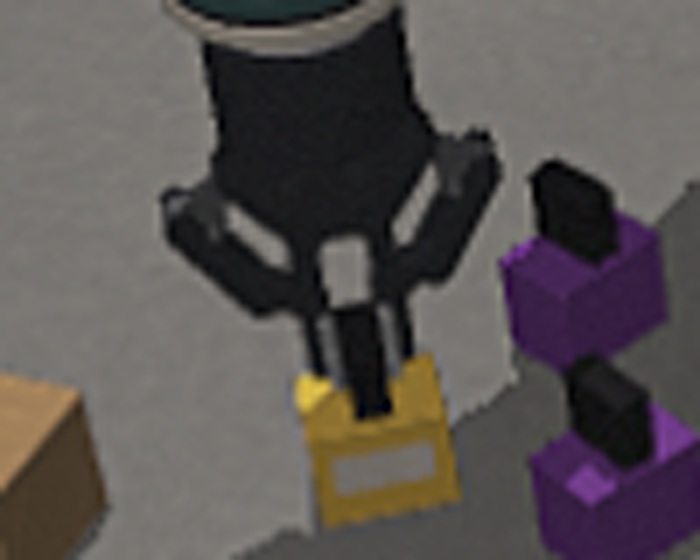

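```bash
python3 -m crank '[[0,0,-0.015,0,0,0],[0,0,-0.035,0,0,0.113],[0,0,-0.04,0,0,0.113],[0,0,-0.04,0,0,0.113],[0,0,-0.025,0,0,0.113],[-0.001,-0.03,0,0,0,0],[-0.0015,-0.04,0,0,0,0],[-0.0015,-0.04,0,0,0,0],[-0.0015,-0.04,0,0,0,0],[-0.0015,-0.04,0,0,0,0]]' 0 60; python3 -c "
from h import *
st();to(.5525,-.066,.2,-.23)"
```

```text
time_s: 5.22
ee_pos: [0.5372, -0.1301, 0.1998]
tcp_rot: [-0.0, 0.993, -0.115, -0.0]
contact_force: [2.3, -0.7, -2.7]
opening: 0.0143
5.22 [ 0.5372 -0.1301  0.1998] yaw -0.2303 F [ 2.3 -0.7 -2.7] M [-0.02 -0.1  -0.02] op 0.0143 q7 -1.66
turn(tool) [ 0.      0.0007 -0.0003] shift after turn [ 0.0003 -0.0658 -0.0002] shift now axes [ 0.0003 -0.0658 -0.0002] t 5.22
```

```bash
python3 -m crank '[[0,-0.033,0,0,0,0],[0,-0.023,0,0,0,0],[0,-0.01,0.01,0,0,0],[0,0,0.015,0,0,0],[0,0,0.02,0,0,0],[0,0,0.01,0,0,0],[0,0,0.005,0,0,0],[0,0,0,0,0,0],[0,0,0,0,0,0],[0,0,0,0,0,0]]'; python3 -c "
from h import *
st();a=snap('scene','s4.png');t=snap('top','t4.png');to(.5525,-.066,.14,-.23)
b=np.hstack([cv2.resize(a[150:250,210:310],(400,400),interpolation=2),cv2.resize(t[180:260,250:330],(400,400),interpolation=2)])
cv2.imwrite('pics/c9.png',b[...,::-1])"
```

```text
time_s: 6.05
ee_pos: [0.553, -0.068, 0.1412]
tcp_rot: [-0.0, 0.993, -0.115, 0.001]
contact_force: [-0.4, -0.5, -3.1]
opening: 0.0145
6.05 [ 0.553  -0.068   0.1412] yaw -0.2305 F [-0.4 -0.5 -3.1] M [-0.01  0.04 -0.02] op 0.0145 q7 -1.79
turn(tool) [-0.0002 -0.0012 -0.0004] shift after turn [-0.0009 -0.0018  0.0012] shift now axes [-0.0009 -0.0018  0.0012] t 6.15
```

View pics/c9.png

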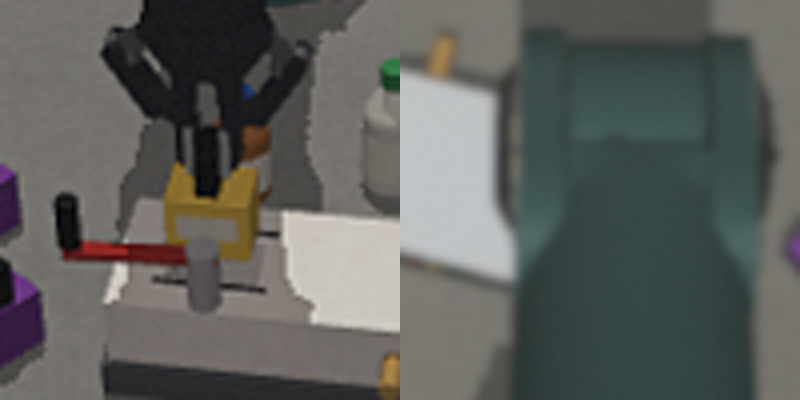

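```bash
cat > fit3.py <<'E'
from h import *
import sys
f,zf=sys.argv[1],float(sys.argv[2])
p,R,s=pose(); x0=np.array([p[0],p[1],-.23])
i=cv2.imread('pics/'+f).astype(np.float32)
u=proj('scene',[p[0],p[1],zf+.03])[0].astype(int); w=(u[0]-22,u[1]-26,u[0]+22,u[1]+24)
i=i[w[1]:w[3],w[0]:w[2]]; v=(i[...,1]+i[...,2])/2-i[...,0]
def model(q):
    x,y,a=q; m=fill('scene',box(x,y,a,.04,.056,zf,zf+.048),w); t=fill('scene',box(x,y,a,.036,.03,zf+.052,zf+.13),w); top=fill('scene',box(x,y,a,.04,.056,zf+.048,zf+.048),w).copy(); side=m.copy(); side[top>0]=0; top[t>0]=0; side[t>0]=0
    return down(top),down(side)
# exclude post, label handled by robust: mask label pixels + post
post=down(fill('scene',np.r_[box(.5965,-.076,0,.022,.022,.08,.13)],w))>.05
lab=down(fill('scene',box(x0[0]+.0195,x0[1]-.0045,-.23,.002,.044,zf+.008,zf+.036),w))>.05
ok=~(post|lab)
cv2.imwrite('pics/dbg.png',cv2.resize((i*ok[...,None]).astype(np.uint8),None,fx=8,fy=8,interpolation=0))
def cost(q,fixyaw=None):
    q=np.array(q); 
    if fixyaw is not None: q=np.r_[q[:2],fixyaw]
    a,b=model(q); A=np.c_[a[ok],b[ok],np.ones(ok.sum())]
    return np.linalg.lstsq(A,v[ok],rcond=None)[1][0]/v[ok].var()/ok.sum()
sx=[x0,x0+[.006,0,0],x0+[0,.006,0],x0+[0,0,.06]]
o=minimize(cost,x0,method='Nelder-Mead',options=dict(initial_simplex=sx,xatol=1e-4,fatol=1e-5));print('free',o.x.round(4),round(o.fun,3))
o=minimize(cost,x0[:2],args=(yawof(R),),method='Nelder-Mead',options=dict(initial_simplex=[k[:2] for k in sx[:3]],xatol=1e-4,fatol=1e-5));print('fixed yaw',o.x.round(4),round(o.fun,3),'tcp',p.round(4))
E
python3 fit3.py s4.png 0.0956
```

```text
free [ 0.5513 -0.067  -0.126 ] 0.271
fixed yaw [ 0.5513 -0.0671] 0.284 tcp [ 0.553  -0.0679  0.1412]
```

View pics/dbg.png

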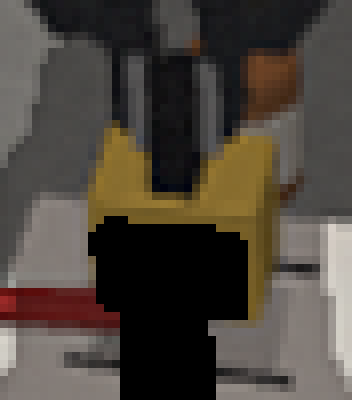

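```bash
python3 -m crank '[[-0.0009,-0.0019,0,0,0,0],[0,0,0.002,0,0,0],[0,0,0.003,0,0,0],[0,0,0.003,0,0,0],[0,0,0.003,0,0,0],[0,0,0.003,0,0,0],[0,0,0.003,0,0,0],[0,0,0.003,0,0,0],[0,0,0,0,0,0],[0,0,0,0,0,0]]'; python3 -c "
from h import *
st();to(.5525,-.066,.12,-.23)"
```

```text
time_s: 6.98
ee_pos: [0.552, -0.0657, 0.1202]
tcp_rot: [-0.0, 0.993, -0.115, -0.0]
contact_force: [0.1, -0.2, -1.9]
opening: 0.0147
6.98 [ 0.552  -0.0657  0.1202] yaw -0.2302 F [ 0.1 -0.2 -1.9] M [0.01 0.   0.02] op 0.0147 q7 -1.8
turn(tool) [ 0.      0.0004 -0.0002] shift after turn [0.0005 0.0001 0.0002] shift now axes [0.0005 0.0001 0.0002] t 6.98
```

```bash
python3 -m crank '[[0,0,0.003,0,0,0],[0,0,0.004,0,0,0],[0,0,0.005,0,0,0],[0,0,0.005,0,0,0],[0,0,0.005,0,0,0],[0,0,0.005,0,0,0],[0,0,0.005,0,0,0],[0,0,0.004,0,0,0],[0,0,0,0,0,0],[0,0,0,0,0,0]]'; python3 -c "
from h import *
st()"
```

```text
time_s: 7.82
ee_pos: [0.552, -0.0657, 0.0842]
tcp_rot: [-0.0, 0.993, -0.115, -0.0]
contact_force: [-0.1, 0.3, -2.4]
opening: 0.0148
7.82 [ 0.552  -0.0657  0.0842] yaw -0.2302 F [-0.1  0.3 -2.4] M [-0.03  0.01 -0.03] op 0.0148 q7 -1.81
```

```bash
python3 -m crank '[[0,0,0.002,0,0,0],[0,0,0.002,0,0,0],[0,0,0.002,0,0,0],[0,0,0.001,0,0,0],[0,0,0.001,0,0,0],[0,0,0.001,0,0,0],[0,0,0.0005,0,0,0],[0,0,0,0,0,0],[0,0,0,0,0,0],[0,0,0,0,0,0]]'; python3 -c "
from h import *
st()
a=snap('scene','s5.png')
b=cv2.resize(a[150:250,210:310],(600,600),interpolation=2)
cv2.imwrite('pics/c10.png',b[...,::-1])"
```

```text
time_s: 8.65
ee_pos: [0.5523, -0.0656, 0.0756]
tcp_rot: [-0.0, 0.993, -0.115, 0.0]
contact_force: [-4.9, 1.5, 11.8]
opening: 0.0149
8.65 [ 0.5523 -0.0656  0.0756] yaw -0.2301 F [-4.9  1.5 11.8] M [ 0.13  1.21 -0.04] op 0.0149 q7 -1.81
```

View pics/c10.png

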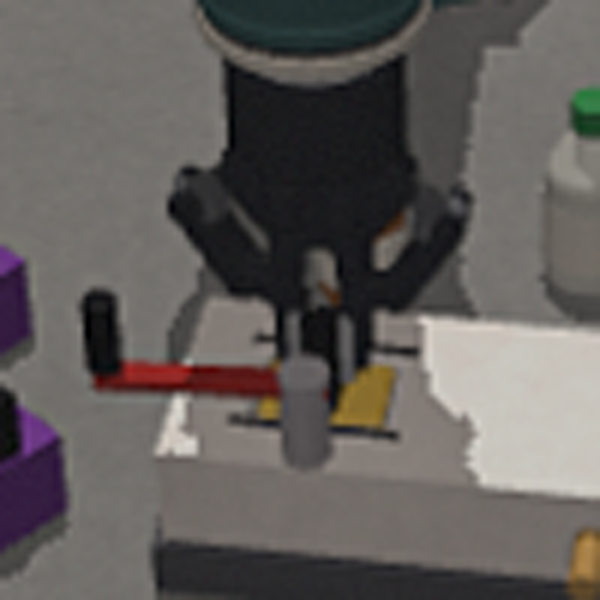

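```bash
python3 -m crank '[[0,0,0,0,0,0],[0,0,0,0,0,0],[0,0,0,0,0,0],[0,0,-0.003,0,0,0],[0,0,-0.01,0,0,0],[0,0,-0.015,0,0,0],[0,0,-0.025,0,0,0],[0,0,-0.03,0,0,0],[0,0,-0.03,0,0,-0.1],[0,0,-0.02,0,0,-0.12]]' 0.036 60; python3 -c "
from h import *
st()
a=snap('scene','s6.png')
b=cv2.resize(a[150:250,210:310],(600,600),interpolation=2)
cv2.imwrite('pics/c11.png',b[...,::-1])
for n in ['lever_knob','lever_pivot','cartridge_center']:
  for d in bot.pinpoint('scene',n): print(n,np.round(d['position'],4),round(d['confidence'],2))
"
```

```text
time_s: 9.53
ee_pos: [0.5527, -0.0657, 0.2116]
tcp_rot: [0.0, 1.0, -0.003, 0.001]
contact_force: [0.4, -0.3, 0.1]
opening: 0.0363
9.53 [ 0.5527 -0.0657  0.2116] yaw -0.0063 F [ 0.4 -0.3  0.1] M [-0.02 -0.02  0.01] op 0.0363 q7 -1.57
lever_knob [ 0.5832 -0.1592  0.146 ] 0.68
lever_pivot [ 0.6008 -0.0756  0.1177] 0.65
lever_pivot [ 0.379   0.0764 -0.0037] 0.51
cartridge_center [ 0.5405 -0.2235  0.0418] 0.81
cartridge_center [ 0.5488 -0.0632  0.0694] 0.59
```

View pics/c11.png

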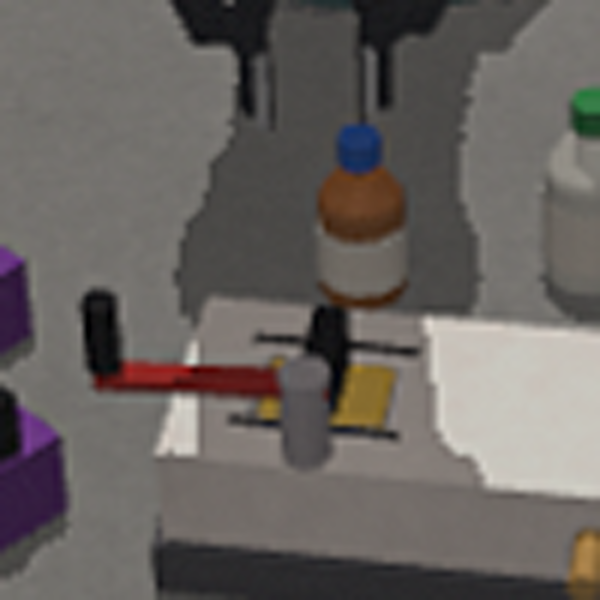

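```bash
python3 -m crank '[[0,0,0,0,0,-0.12],[0,0,0,0,0,-0.12],[0,0,0,0,0,-0.12],[0,0,0,0,0,-0.12],[0,0,0,0,0,-0.12],[0,0,0,0,0,-0.12],[0,0,0,0,0,-0.12],[0,0,0,0,0,-0.12],[0,0,0,0,0,-0.12],[0,0,0,0,0,-0.12]]' 0.04; python3 -c "
from h import *
st();to(.584,-.161,.15,1.43)"
```

```text
time_s: 10.57
ee_pos: [0.5516, -0.0657, 0.207]
tcp_rot: [-0.001, 0.827, 0.562, -0.001]
contact_force: [-1.4, -0.1, 0.2]
opening: 0.0403
10.57 [ 0.5516 -0.0657  0.207 ] yaw 1.194 F [-1.4 -0.1  0.2] M [-0.04  0.02  0.05] op 0.0403 q7 -0.44
turn(tool) [-1.80e-03  1.00e-04 -2.36e-01] shift after turn [-0.0898  0.0455  0.057 ] shift now axes [-0.0767  0.0653  0.0569] t 10.57
```

```bash
python3 -m crank '[[0,0,0,0,0,-0.118],[0,0,0,0,0,-0.118],[-0.03,0.015,0,0,0,0],[-0.035,0.0185,0,0,0,0],[-0.0248,0.012,0.01,0,0,0],[0,0,0.02,0,0,0],[0,0,0.01,0,0,0],[0,0,0,0,0,0],[0,0,0,0,0,0],[0,0,0,0,0,0]]' 0.04; python3 -c "
from h import *
st();to(.584,-.161,.124,1.43)
a=snap('scene','s7.png');t=snap('top','t7.png')
b=np.hstack([cv2.resize(a[150:250,180:280],(400,400),interpolation=2),cv2.resize(t[180:260,260:340],(400,400),interpolation=2)])
cv2.imwrite('pics/c12.png',b[...,::-1])"
```

```text
time_s: 11.4
ee_pos: [0.5845, -0.1602, 0.1687]
tcp_rot: [0.0, 0.756, 0.654, 0.0]
contact_force: [0.4, 0.5, 0.3]
opening: 0.0399
11.4 [ 0.5845 -0.1602  0.1687] yaw 1.4268 F [0.4 0.5 0.3] M [ 0.03  0.03 -0.01] op 0.0399 q7 -0.08
turn(tool) [ 0.0006 -0.0002 -0.0032] shift after turn [-0.0009 -0.0003  0.0447] shift now axes [-0.0009 -0.0004  0.0447] t 11.4
```

View pics/c12.png

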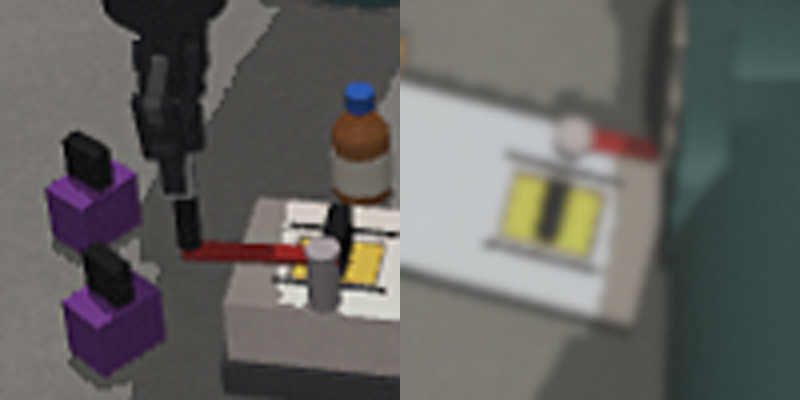

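```bash
python3 -m crank '[[0,0,0,0,0,0],[0,0,0.01,0,0,0],[0,0,0.01,0,0,0],[0,0,0.01,0,0,0],[0,0,0.01,0,0,0],[0,0,0.005,0,0,0],[0,0,0,0,0,0],[0.0006,-0.0102,0,0,0,0.12],[0.0006,-0.0102,0,0,0,0.12],[0.0006,-0.0102,0,0,0,0.12]]' 0.03; python3 -c "
from h import *
st()
a=snap('scene','s8.png');t=snap('top','t8.png')
b=np.hstack([cv2.resize(a[150:250,180:280],(400,400),interpolation=2),cv2.resize(t[180:260,260:340],(400,400),interpolation=2)])
cv2.imwrite('pics/c13.png',b[...,::-1])"
```

```text
time_s: 12.33
ee_pos: [0.5551, -0.1517, 0.123]
tcp_rot: [0.0, 0.863, 0.505, 0.0]
contact_force: [2.0, -1.1, -0.6]
opening: 0.03
12.33 [ 0.5551 -0.1517  0.123 ] yaw 1.0594 F [ 2.  -1.1 -0.6] M [ 0.03 -0.31 -0.07] op 0.03 q7 -0.43
```

View pics/c13.png

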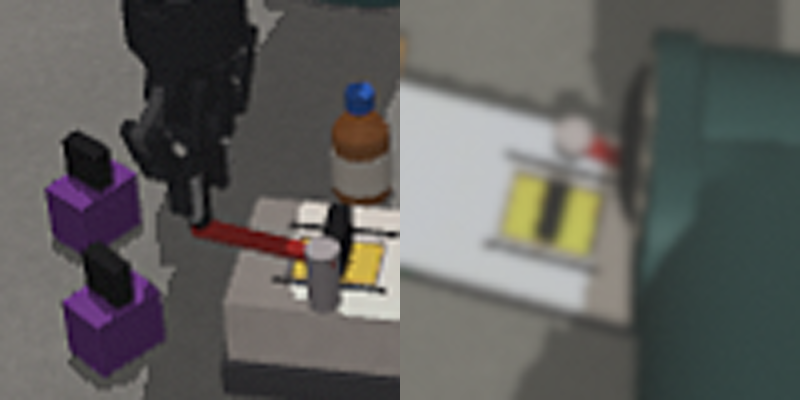

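```bash
python3 -m crank '[[0.0006,-0.0102,0,0,0,0.12],[0.0006,-0.0102,0,0,0,0.12],[0.0006,-0.0102,0,0,0,0.12],[0.0006,-0.0102,0,0,0,0.12],[0.0006,-0.0102,0,0,0,0.12],[0.0006,-0.0102,0,0,0,0.12],[0.0006,-0.0102,0,0,0,0.12],[0.0006,-0.0102,0,0,0,0.12],[0.0006,-0.0102,0,0,0,0.12],[0,0,0,0,0,0]]'; python3 -c "
from h import *
st()
p=np.array([.5961,-.0759])-.085*np.array([np.cos(-.23),np.sin(-.23)]);print('shut knob',p)
to(*p,.123,-.23)"
```

```text
time_s: 13.27
ee_pos: [0.5118, -0.074, 0.1231]
tcp_rot: [-0.0, 1.0, -0.007, 0.0]
contact_force: [0.2, 0.7, -0.6]
opening: 0.03
13.27 [ 0.5118 -0.074   0.1231] yaw -0.0142 F [ 0.2  0.7 -0.6] M [0.02 0.   0.05] op 0.03 q7 -1.54
shut knob [ 0.51333836 -0.05652191]
turn(tool) [-0.0003 -0.0003  0.2158] shift after turn [-0.0025 -0.0174  0.0001] shift now axes [ 0.0013 -0.0175  0.0001] t 13.27
```

```bash
python3 -m crank '[[0.0008,-0.0092,0,0,0,0.108],[0.0005,-0.0092,0,0,0,0.108],[0,-0.002,0,0,0,0],[0,-0.002,0,0,0,0],[0,-0.001,0,0,0,0],[0,-0.001,0,0,0,0],[0,0,0,0,0,0],[0,0,0,0,0,0],[0,0,0,0,0,0],[0,0,0,0,0,0]]'; python3 -c "
from h import *
st()
to(.5133,-.0565,.123,-.23)
a=snap('scene','s9.png');t=snap('top','t9.png')
b=np.hstack([cv2.resize(a[150:250,210:310],(400,400),interpolation=2),cv2.resize(t[180:260,250:330],(400,400),interpolation=2)])
cv2.imwrite('pics/c14.png',b[...,::-1])"
```

```text
time_s: 14.1
ee_pos: [0.5151, -0.0519, 0.1229]
tcp_rot: [0.0, 0.993, -0.115, 0.0]
contact_force: [0.2, -1.9, -0.7]
opening: 0.0301
14.1 [ 0.5151 -0.0519  0.1229] yaw -0.2298 F [ 0.2 -1.9 -0.7] M [-0.17 -0.08  0.03] op 0.0301 q7 -1.79
turn(tool) [ 0.     -0.0001  0.0002] shift after turn [-0.0007  0.0049 -0.0001] shift now axes [-0.0007  0.0049 -0.0001] t 14.1
```

View pics/c14.png

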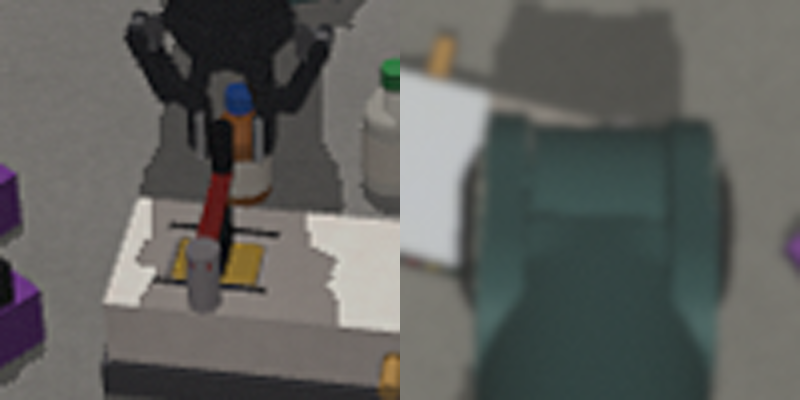

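```bash
python3 -m crank '[[0,-0.001,0,0,0,0],[0,-0.001,0,0,0,0],[0,-0.001,0,0,0,0],[0,-0.0005,0,0,0,0],[0,0,0,0,0,0],[0,0,0,0,0,0],[0,0,0,0,0,0],[0,0,0,0,0,0],[0,0,0,0,0,0],[0,0,0,0,0,0]]'; python3 -c "
from h import *
st()"
```

```text
time_s: 15.03
ee_pos: [0.5154, -0.0496, 0.1228]
tcp_rot: [0.001, 0.993, -0.115, -0.0]
contact_force: [-3.2, -10.2, 2.7]
opening: 0.0298
15.03 [ 0.5154 -0.0496  0.1228] yaw -0.2313 F [ -3.2 -10.2   2.7] M [-2.11  0.59 -0.02] op 0.0298 q7 -1.8
```

```bash
python3 -m crank '[[0,0.004,0,0,0,0],[0,0.003,0,0,0,0],[0,0,-0.015,0,0,0],[0,0,-0.03,0,0,0],[0,0,-0.035,0,0,0],[0,0,-0.01,0,0,-0.12],[0,0,0,0,0,-0.12],[0,0,0,0,0,-0.12],[0,0,0,0,0,-0.12],[0,0,0,0,0,-0.12]]' 0.03; python3 -c "
from h import *
st();to(.5957,.1185,.16,1.34)
a=snap('scene','s10.png')
b=cv2.resize(a[150:250,210:310],(600,600),interpolation=2)
cv2.imwrite('pics/c15.png',b[...,::-1])
for d in bot.pinpoint('scene','lever_knob'): 
    p=d['position'];v=np.array(p[:2])-[.5961,-.0759];print(np.round(p,4),d['confidence'],'lever',np.arctan2(v[1],v[0])-np.pi+.23)"
```

```text
time_s: 15.87
ee_pos: [0.5143, -0.0548, 0.213]
tcp_rot: [-0.0, 0.982, 0.187, 0.0]
contact_force: [-0.8, -0.9, -0.4]
opening: 0.0302
15.87 [ 0.5143 -0.0548  0.213 ] yaw 0.3762 F [-0.8 -0.9 -0.4] M [ 0.   -0.01  0.  ] op 0.0302 q7 -1.18
turn(tool) [-1.000e-04 -3.000e-04 -9.638e-01] shift after turn [0.1873 0.0396 0.053 ] shift now axes [ 0.1394 -0.1313  0.053 ] t 15.87
[ 0.5127 -0.0578  0.1469] 0.78 lever 0.016287800516261913
[ 0.5513 -0.0631  0.0718] 0.48 lever -0.048299659005111434
```

View pics/c15.png

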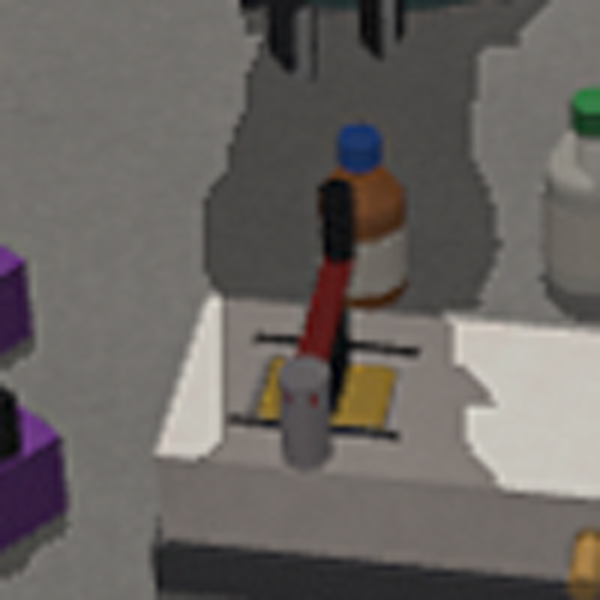

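```bash
python3 -m crank '[[0,0,0,0,0,-0.12],[0,0,0,0,0,-0.12],[0,0,0,0,0,-0.12],[0,0,0,0,0,-0.12],[0,0,0,0,0,-0.12],[0,0,0,0,0,-0.12],[0,0,0,0,0,-0.12],[0,0,0,0,0,-0.12],[0.036,0.0076,0,0,0,0],[0.036,0.0076,0,0,0,0]]' 0.07; python3 -c "
from h import *
st();to(.5957,.1185,.13,1.34)"
```

```text
time_s: 16.8
ee_pos: [0.5465, 0.0104, 0.2131]
tcp_rot: [0.0, 0.789, 0.614, -0.0]
contact_force: [1.0, -0.2, 0.2]
opening: 0.0701
16.8 [0.5465 0.0104 0.2131] yaw 1.3222 F [ 1.  -0.2  0.2] M [-0.02 -0.03 -0.03] op 0.0701 q7 -0.42
turn(tool) [ 0.0004  0.0004 -0.0178] shift after turn [0.1165 0.0232 0.0831] shift now axes [0.1169 0.0211 0.083 ] t 16.8
```

```bash
python3 -m crank '[[0.037,0.007,0,0,0,0],[0.037,0.007,0,0,0,0],[0.03,0.005,0.01,0,0,0],[0.0129,0.0021,0.02,0,0,0],[0,0,0.025,0,0,0],[0,0,0.012,0,0,0],[0,0,0.006,0,0,0],[0,0,0,0,0,0],[0,0,0,0,0,0],[0,0,0,0,0,0]]' 0.07; python3 -c "
from h import *
st();to(.5957,.1185,.08,1.32)
a=snap('scene','s11.png');t=snap('top','t11.png')
b=np.hstack([cv2.resize(a[150:250,280:380],(400,400),interpolation=2),cv2.resize(t[170:250,190:270],(400,400),interpolation=2)])
cv2.imwrite('pics/c16.png',b[...,::-1])"
```

```text
time_s: 17.63
ee_pos: [0.5953, 0.1194, 0.1412]
tcp_rot: [0.0, 0.787, 0.616, 0.001]
contact_force: [-0.4, 0.3, 0.0]
opening: 0.0699
17.63 [0.5953 0.1194 0.1412] yaw 1.3283 F [-0.4  0.3  0. ] M [ 0.04 -0.    0.05] op 0.0699 q7 -0.64
turn(tool) [ 0.0016 -0.0006  0.0083] shift after turn [-0.0008  0.0006  0.0612] shift now axes [-0.0008  0.0005  0.0612] t 17.63
```

View pics/c16.png

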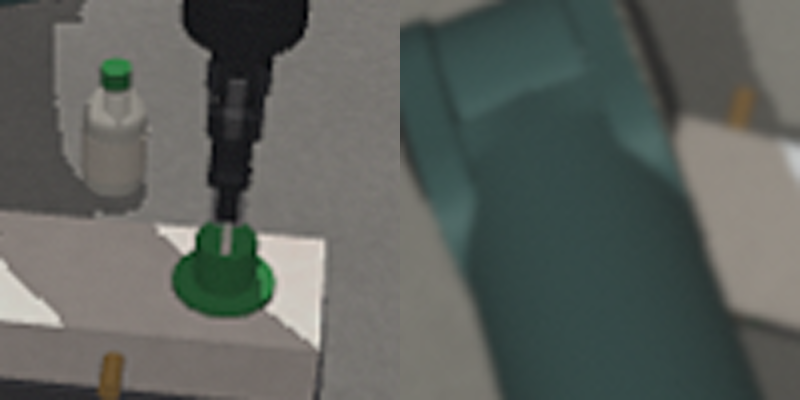

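```bash
python3 -m crank '[[-0.0005,0.0005,0.01,0,0,0],[0,0,0.012,0,0,0],[0,0,0.012,0,0,0],[0,0,0.01,0,0,0],[0,0,0.008,0,0,0],[0,0,0.004,0,0,0],[0,0,0.002,0,0,0],[0,0,0,0,0,0],[0,0,0,0,0,0],[0,0,0,0,0,0]]' 0.064; python3 -c "
from h import *
st();
a=snap('scene','s12.png')
cv2.imwrite('pics/c17.png',cv2.resize(a[150:250,280:380],(600,600),interpolation=2)[...,::-1])"
```

```text
time_s: 18.57
ee_pos: [0.5953, 0.1192, 0.0824]
tcp_rot: [0.0, 0.787, 0.617, 0.0]
contact_force: [-0.2, 0.8, -0.6]
opening: 0.0642
18.57 [0.5953 0.1192 0.0824] yaw 1.3298 F [-0.2  0.8 -0.6] M [0.   0.01 0.03] op 0.0642 q7 -0.66
```

View pics/c17.png

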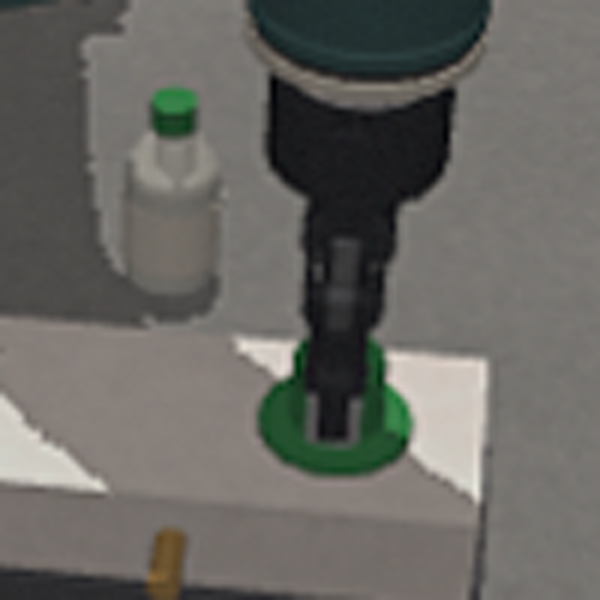

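```bash
python3 -m crank '[[0,0,0,0,0,0],[0,0,0,0,0,0],[0,0,0,0,0,0],[0,0,0,0,0,0],[0,0,0,0,0,0],[0,0,0,0,0,0],[0,0,0,0,0,0],[0,0,0,0,0,0],[0,0,0,0,0,0],[0,0,0,0,0,0]]' 0.03 60; python3 -c "
from h import *
st();
a=snap('scene','s13.png')
cv2.imwrite('pics/c18.png',cv2.resize(a[150:250,280:380],(600,600),interpolation=2)[...,::-1])"
```

```text
time_s: 19.45
ee_pos: [0.5953, 0.1192, 0.0825]
tcp_rot: [0.0, 0.787, 0.617, 0.0]
contact_force: [-2.9, -0.9, 7.5]
opening: 0.0384
19.45 [0.5953 0.1192 0.0825] yaw 1.3297 F [-2.9 -0.9  7.5] M [-0.15  0.57  0.03] op 0.0384 q7 -0.66
```

View pics/c18.png

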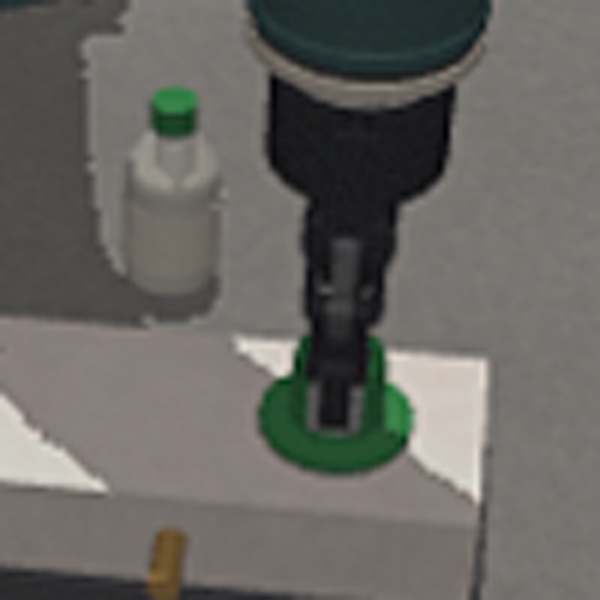

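```bash
python3 -m crank '[[0,0,-0.0005,0,0,-0.04],[0,0,0,0,0,-0.05],[0,0,0,0,0,-0.05],[0,0,0,0,0,-0.05],[0,0,0,0,0,-0.05],[0,0,0,0,0,0],[0,0,0,0,0,0],[0,0,0,0,0,0],[0,0,0,0,0,0],[0,0,0,0,0,0]]' 0.03 60; python3 -c "
from h import *
st()"
```

```text
time_s: 20.33
ee_pos: [0.5964, 0.1175, 0.0829]
tcp_rot: [0.001, 0.708, 0.706, 0.0]
contact_force: [6.9, -7.3, 0.6]
opening: 0.0384
20.33 [0.5964 0.1175 0.0829] yaw 1.5678 F [ 6.9 -7.3  0.6] M [-1.62 -1.43 -0.41] op 0.0384 q7 -0.46
```

```bash
python3 -m crank '[[0,0,0,0,0,0.05],[0,0,0,0,0,0.05],[0,0,0,0,0,0.05],[0,0,0,0,0,0.05],[0,0,0,0,0,0.05],[0,0,0,0,0,0.05],[0,0,0,0,0,0.05],[0,0,0,0,0,0.05],[0,0,0,0,0,0],[0,0,0,0,0,0]]' 0.03 60; python3 -c "
from h import *
st()
a=snap('scene','s14.png')
cv2.imwrite('pics/c19.png',cv2.resize(a[150:250,280:380],(600,600),interpolation=2)[...,::-1])"
```

```text
time_s: 21.17
ee_pos: [0.5954, 0.1189, 0.0828]
tcp_rot: [0.0, 0.833, 0.553, 0.0]
contact_force: [0.3, -2.2, 6.8]
opening: 0.0383
21.17 [0.5954 0.1189 0.0828] yaw 1.171 F [ 0.3 -2.2  6.8] M [-0.62 -0.02 -0.12] op 0.0383 q7 -0.8
```

View pics/c19.png

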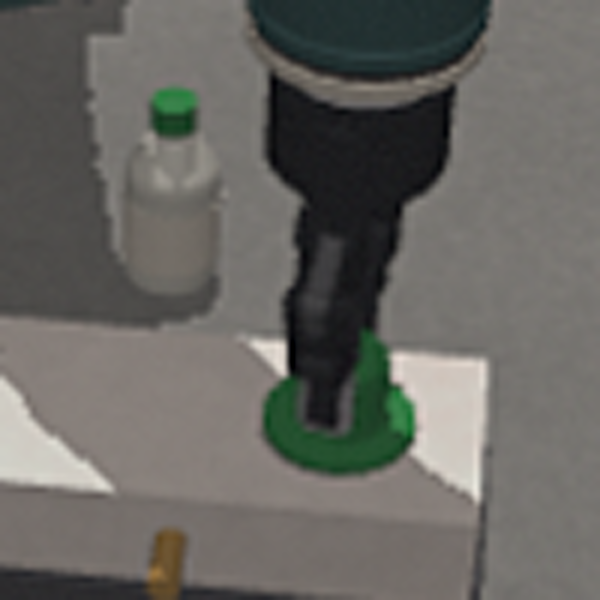

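```bash
python3 -m crank '[[0,0,0,0,0,0.07],[0,0,0,0,0,0.07],[0,0,0,0,0,0.07],[0,0,0,0,0,0.07],[0,0,0,0,0,0],[0,0,0,0,0,0],[0,0,0,0,0,0],[0,0,0,0,0,0],[0,0,0,0,0,0],[0,0,0,0,0,0]]' 0.03 60; python3 -c "
from h import *
st()"
```

```text
time_s: 22.05
ee_pos: [0.5952, 0.1192, 0.0828]
tcp_rot: [-0.0, 0.902, 0.431, 0.0]
contact_force: [-0.2, -0.5, 5.2]
opening: 0.038
22.05 [0.5952 0.1192 0.0828] yaw 0.8918 F [-0.2 -0.5  5.2] M [-0.31  0.35 -0.05] op 0.038 q7 -1.04
```

```bash
python3 -m crank '[[0,0,0,0,0,0.08],[0,0,0,0,0,0.08],[0,0,0,0,0,0.08],[0,0,0,0,0,0.08],[0,0,0,0,0,0.08],[0,0,0,0,0,0.04],[0,0,0,0,0,0],[0,0,0,0,0,0],[0,0,0,0,0,0],[0,0,0,0,0,0]]' 0.03 60; python3 -c "
from h import *
st()
a=snap('scene','s15.png')
cv2.imwrite('pics/c20.png',cv2.resize(a[150:250,280:380],(600,600),interpolation=2)[...,::-1])"
```

```text
time_s: 22.88
ee_pos: [0.5951, 0.1193, 0.0827]
tcp_rot: [-0.0, 0.975, 0.224, 0.0]
contact_force: [-0.2, -1.1, 6.7]
opening: 0.0383
22.88 [0.5951 0.1193 0.0827] yaw 0.452 F [-0.2 -1.1  6.7] M [-0.09  0.46 -0.02] op 0.0383 q7 -1.43
```

View pics/c20.png

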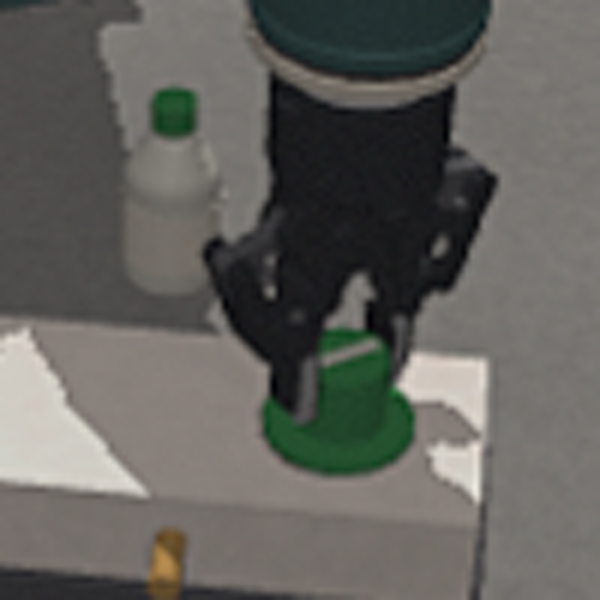

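```bash
python3 -c "
from h import *
p=ray('scene',[[280+320/6-.5,150+361/6-.5],[280+379/6-.5,150+342/6-.5]],.1205);d=p[0]-p[1];print(p,np.arctan2(d[1],d[0])+.23, np.arctan2(-d[1],-d[0])+.23,np.hypot(*d[:2]))"
```

```text
[[0.59777208 0.11056973 0.1205    ]
 [0.58749112 0.13785187 0.1205    ]] -0.9804146685236028 2.1611779850661907 0.02915498295514461
```

```bash
python3 -m crank '[[0,0,0,0,0,0.04],[0,0,0,0,0,0.03],[0,0,0,0,0,0],[0,0,-0.001,0,0,0],[0,0,-0.002,0,0,0],[0,0,-0.002,0,0,0],[0,0,-0.002,0,0,0],[0,0,-0.002,0,0,0],[0,0,0,0,0,0],[0,0,0,0,0,0]]' 0.03 60; python3 -c "
from h import *
st()
a=snap('scene','s16.png')
cv2.imwrite('pics/c21.png',cv2.resize(a[150:250,280:380],(600,600),interpolation=2)[...,::-1])"
```

```text
time_s: 23.77
ee_pos: [0.595, 0.1191, 0.0915]
tcp_rot: [-0.0, 0.982, 0.189, 0.0]
contact_force: [-0.1, -0.2, -1.5]
opening: 0.0382
23.77 [0.595  0.1191 0.0915] yaw 0.38 F [-0.1 -0.2 -1.5] M [-0.01  0.06  0.06] op 0.0382 q7 -1.49
```

View pics/c21.png

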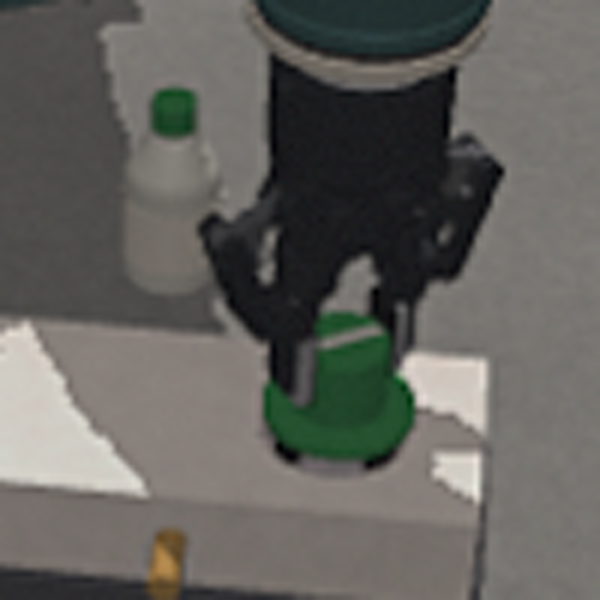

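```bash
python3 -m crank '[[0,0,-0.005,0,0,0],[0,0,-0.01,0,0,0],[0,0,-0.012,0,0,0],[0,0,-0.015,0,0,0],[0,0,-0.015,0,0,0],[0,0,-0.012,0,0,0],[0,0,-0.007,0,0,0],[0,0,-0.0035,0,0,0],[0,0,0,0,0,0],[0,0,0,0,0,0]]' 0.03 60; python3 -c "
from h import *
st()
a=snap('scene','s17.png');t=snap('top','t17.png')
for d in bot.pinpoint('scene','cap_grip'): print('cap',np.round(d['position'],4),d['confidence'])
for d in bot.pinpoint('scene','lever_knob'):
    p=d['position'];v=np.array(p[:2])-[.5961,-.0759];print('knob',np.round(p,4),d['confidence'],np.arctan2(v[1],v[0])-np.pi+.23)
cv2.imwrite('pics/c22.png',cv2.resize(a[110:260,190:390],(800,600),interpolation=2)[...,::-1])"
```

```text
time_s: 24.65
ee_pos: [0.5947, 0.1191, 0.1705]
tcp_rot: [-0.0, 0.982, 0.189, -0.0]
contact_force: [1.3, -0.4, -1.7]
opening: 0.0378
24.65 [0.5947 0.1191 0.1705] yaw 0.3798 F [ 1.3 -0.4 -1.7] M [ 0.02 -0.01 -0.01] op 0.0378 q7 -1.48
cap [0.5997 0.1175 0.1912] 0.88
knob [ 0.512  -0.0572  0.1464] 0.47 0.011205157110482783
knob [0.7741 0.0647 0.0008] 0.44 -2.243048272098553
```

View pics/c22.png

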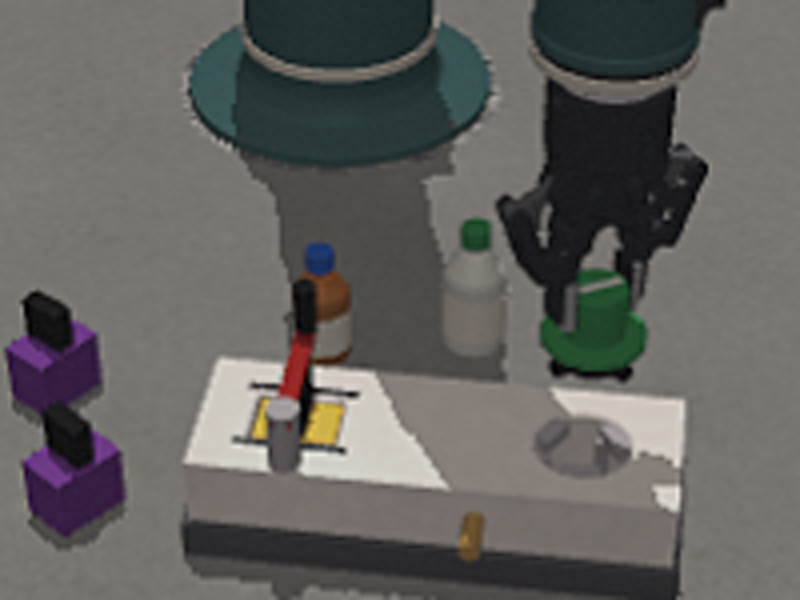

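View pics/t17.png

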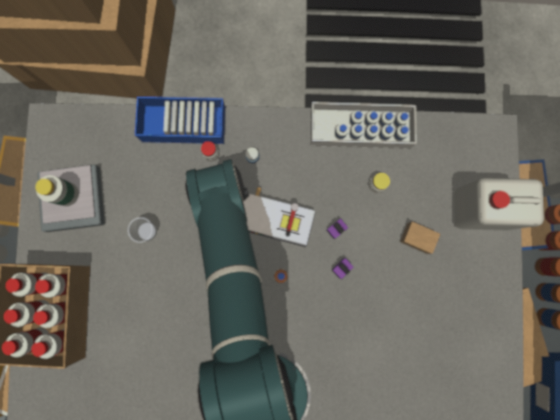

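```bash
python3 -c "
from h import *
i=cv2.imread('pics/t17.png').astype(float)[195:250,270:315]
m=(i[...,2]-np.maximum(i[...,1],i[...,0]))
ys,xs=np.nonzero(m>25);P=ray('top',np.c_[xs+270,ys+195],.123)[:,:2];w=m[ys,xs]
c=np.average(P,axis=0,weights=w);u=np.linalg.eigh(np.cov((P-c).T,aweights=w))[1][:,1];a=np.arctan2(u[1],u[0]);print(len(xs),c,'lever',(a+.23+np.pi/2)%np.pi-np.pi/2)
print('expected shut line offset',(c-[.5961,-.0759])@[np.sin(.23),np.cos(.23)])
bot.job_done()"
```

```text
107 [ 0.55572234 -0.06745869] lever -0.002682686056696859
expected shut line offset -0.0009861775262014626
the job is handed in; nothing more can be done
```

The dosing station is ready for filling, and I handed the job in at about 25 s of the 61 s allowed. I got no verdict back.

- **Cartridge:** I seated the yellow cartridge in the pocket. It touched bottom exactly at the height worked out for fully home (TCP z 0.0756, about 12 N), and I let go of it there.
- **Lever:** I swung the red lever shut by its knob until it hit its stop, at about 10 N. The last top picture gave an angle of about -0.003 rad, and the knob detector gave 0.011 rad.
- **Cap:** Anticlockwise the cap met resistance, with about 10 N sideways and a 0.4 Nm moment. Clockwise it turned freely. I turned it to a stripe angle of about 1.05 rad and lifted it with only its own weight on the gripper.
- **Final hold:** The gripper still holds the cap straight above its opening. The cap's grip centre is at z about 0.191, which is 11 cm above the deck, and the cap has risen about 9 cm.
- **Other objects:** The bystanders and purple look-alikes that can be seen stand where they started. The white bottle with the green cap is hidden by the arm in the top view, but the scene view shows it upright and in place.

**Disagreements:**
- The fingertips appeared 25–35 mm higher in the pictures than the reported TCP and the given finger lengths imply. I set the grasp heights from the pictures instead.
- The two cameras differed by about 2 mm on the pocket position. The cartridge still went in without touching the sides.
- The last cap detection was about 5 mm off the TCP in x, which is close to that detector's error.

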